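# Unhook the press weight past the sprung keeper and weight the mended sherd

### The arm

A 6-joint arm with a two-finger parallel gripper is mounted at the origin on a cart in front of the work surface, level with it; the furniture and walls round the work are solid. World frame = base frame: x ahead of the robot, y to its left, z up, the work surface at z = 0. Lengths are in mm, angles in rad, forces in N, time in s.
With the tool pointing down it reaches from about 300 to 750 mm from the base axis. Payload 8.5 kg.
Tool frame: the origin (TCP) lies on the centre line of the jaws, within the pads' length; the fingertips stand manip.tip_extent ahead of it and the grasp point (between the pads) lies 5 mm behind it (manip.tip_extent is the distance from the TCP to the fingertips, in mm); z points along the fingers, y is the line along which they close (so a half turn about z gives the same grasp; the last joint's range is limited). The gripper opens to 85 mm and grips with 20 to 120 N. Pads are 22 mm wide; open, the fingers measure 114 mm over their backs; the gripper's body (76 mm by 85 mm) begins 54 mm behind the grasp point. The pads swing forward as they close: fully open they stand 13 mm farther back than shut.
Start: joints at [1.011, 0.381, 1.297, -0, 1.464, -0.215], TCP at [185.895, 517.613, 245.322] pointing down, gripper open.
Joint ranges: [-3.11, 3.11], [-0.89, 2.33], [0.22, 2.48], [-1.42, 4.56], [0.17, 2.85], [-2.88, 2.88]. Speed limits (rad/s): [2.39, 2.39, 3.14, 3.14, 3.14, 3.14].

### API

Orientations are given as a 3x3 rotation matrix whose columns are the frame's x, y, z axes.
In Python, from bench import manip gives the robot as it stands. The module is installed in compiled form; this text tells all that it offers.
- The arm moves only by the shell command python3 -m handwheel 'ROWS' [OPENING] [FORCE]. ROWS is JSON, a list of rows, each a list of 2 entries, a list of its own where there are three numbers: the shift along the tool's x, y, z scaled (see below), then the turn about the tool's z scaled (see below). A call has 1 to 10 rows; each row is the pose to reach, as a shift and turn from the pose commanded when the call began, along the tool's axes at that moment, turning the shorter way round; what a row does not reach only later rows make up. The controller multiplies each number of a shift by 1 m and each number of a turn by 180 degrees. A row lasts 1/12 s, in which the tool goes at most 41.7 mm and 7.16 degrees, less where a joint would pass 70% of its speed; a pose out of reach is approached as far as the arm can. A call with a number of a shift or a turn outside -1 to 1 is refused whole. A call with a gripper value outside its range is refused whole. OPENING is the opening, from 0 (shut) to 1 (fully open), set as the call begins (- or left out, the last holds). The fingers move at their own pace and stop on an object; FORCE is the grip in N (left out, the last holds). Time passes only in rows, so rows that repeat a pose let the fingers close. It gives the time, the measured TCP pose, the force, the opening and the grip force at its end, in the units of the state.
- manip.get_obs(): the state, without advancing time (a new reading comes with each control period).
- manip.read_camera(name): name is "scene" or "side" or "wrist"; returns (picture, depth): 384x512x3 uint8, red, green, blue; 384x512 float32, mm along the optical axis (not along the pixel's ray), 0 where there is no reading.
- manip.camera_params(name): a dict with "K" (3x3 intrinsics, pixels), "world_from_camera" (4x4, takes a point from camera to world coordinates); the wrist camera has in their place "hand_eye" (4x4, takes a point from camera to tool coordinates, whose origin is the TCP and whose axes are the flange's). Camera axes: x right, y down, z forward; pixel columns grow to the right and rows downward; lengths in mm; the calibration is good to about 2 mm. A picture is of the moment at which its call begins: read the wrist's pose just before it. camera_params takes no time and is no camera call.
- manip.hand_in(): hands the job in; it is judged then, once.
The state is a dict: "t": time; "qpos": joint angles; "qd": joint speeds; "tau": joint torques, N m; "tcp_pos": TCP position; "orientation": TCP orientation; "contact_force": force on the tool from outside, world axes, zero at the start; "torque": the same for the moment, N m; "grip_width": finger opening in mm; "finger_force": force on a finger pad.
Only numpy, scipy, OpenCV 4.12 (cv2) and the standard library are available. Lean on these libraries where they do the work, as an engineer would, in place of code of your own. Each camera call takes 0.05 s, during which the arm holds its last target. There are 200 camera calls.

### The job

Take the press weight by its wooden grip, push its crossbar gently back against the hook's sprung keeper until the keeper is open and the bar meets the hook's rear shoulder, keep it pressed while lifting the bar out past the beak, and draw the weight off over the nose. Then set it down gently, upright, in the middle of the cork pad on the mended sherd and let go. Do not force the hook, open the keeper with the bar and not with the fingers, and leave the other things on the table where they are.

Things in the scene. Friction and masses are not known exactly. Their poses are not given: they have to be found in the camera images.
- press_weight: Loose grey press weight, 174 mm high, 0.3 to 0.65 kg. Disc 56 mm wide, 32 high; from it two upright steel rods (7 mm) at y = -22 and +22 mm carry a crossbar and a wooden grip on top. Origin: centre of the underside, z up. It starts hanging by its crossbar on the hook, whose arm runs through the frame of rods, bar and disc; its x axis is within 0.03 rad of the stand's x.
- bar (a point): Middle of the weight's round crossbar (10 mm thick, along y), 108 mm above the weight's underside. It lies on the hook's seat, loose between nose wall and keeper. It clears the beak only in about the last 1.5 mm of its push before it meets the rear shoulder (7 mm above the seat point's height); lifted earlier it catches under the beak. Keep it pushed back while it rises.
- grip (a point): Middle of the weight's wooden grip block (16 mm in x, 58 in y, 26 high), 164 mm above the weight's underside. Gripped from above with the fingers closing along the weight's x axis (80 N is enough), the weight does not pitch when pushed along x.
- hook_stand: Fixed steel bench stand; origin on the table, z up, x from the hook's nose back to the post. Base plate 175 x 100 x 10 mm (x -60 to +115), post at x = 85, top 153 mm high. The hook head (14 mm wide) is clamped on a rail and sits up to 10.5 mm either way along x from nominal: not measured, so must be felt. Pushing the weight on the hook with over 20 N damages it.
- seat (a point): Nominal place (hook head centred) of the bar's axis on the flat level seat, 142 mm above the table, axes as the stand's. Head x from here: nose wall inner face -18 mm, nose front -30; beak roofs the seat from the nose back to +17, its underside 11 mm and its top 19 mm above the bar's axis, so the resting bar can rise 6 mm under the beak.
- keeper_face (a point): Nominal point on the closed keeper's upright front face at bar height, 18 mm in +x of the seat point. The keeper is a sprung aluminium channel, 22 mm wide, astride the hook, on a pivot 13 mm behind this face and 30 mm lower. The bar pushes it to +x: 3 N at first, 6 N when open; then the bar meets the hook's rigid rear shoulder (bar axis at +23.5 mm) and the force climbs steeply.
- nose (a point): Nominal top front edge of the hook's nose, 30 mm in -x of the seat point and 19 mm above it. The bar must rise 26 to 32 mm to pass over beak and nose (higher, the disc would meet the hook's lug, which reaches 38 mm below the seat point), then go to -x till the whole disc is before the nose (bar 80 mm or more in -x of the seat point); only then higher or sideways.
- pad: Fixed square pad, 74 x 74 x 12 mm, plywood with a cork top, lying on a mended potsherd that shows at two sides; origin at the centre of its underside, 15 mm above the table.
- pad_top (a point): Middle of the pad's cork top, 27 mm above the table, z up. The weight's underside goes here.
- blue_clamp: Blue spring clamp, 60 x 89 x 21 mm, loose bystander; origin under its centre.
- sherd_a: Brown potsherd, 47 x 62 x 12 mm, loose bystander; origin under its centre.
- sherd_b: Brown potsherd, 43 x 48 x 12 mm, loose bystander; origin under its centre.
- wax: Red-brown wax block, 38 x 62 x 22 mm, loose bystander; origin under its centre.
Not all that is in view belongs to the job. Leave any purple or red look-alike of the press_weight alone.

How it is judged (in metres and radians):
On the way, in this order (a step that is already met when the one before it is completed fails the run):
1. the bar, still down at the seat, is pushed back against the keeper (x of bar in the frame of hook_stand above 0.006 m and z of bar in the frame of hook_stand below 0.152 m and contact force between press_weight and hook_stand above 4 N), for 0.1 s.
2. the weight is off the hook, in front of the nose and touching the stand no more (x of bar in the frame of hook_stand below -0.05 m and contact force between press_weight and hook_stand below 0.1 N), for 0.1 s.
At the end, for the whole second after the job is handed in: The press weight stands upright (within 0.06 rad) and at rest on the cork pad, its middle within 15 mm of the pad's middle, released (horizontal distance between press_weight and pad_top below 0.015 m and z of press_weight in the frame of pad_top between -0.004 and 0.004 m and angle between press_weight's own z axis and vertical below 0.06 rad and linear speed of press_weight below 0.02 m/s); the robot touches nothing.
It fails at once if the weight is pushed or lifted against the hook with more than 20 N once its bar has left its starting place (35 N before that, while it is taken hold of) (contact force between press_weight and hook_stand above 35 N or (contact force between press_weight and hook_stand above 20 N and x of bar in the frame of hook_stand above 0.007 m)).
It fails at once if the robot itself pushes on the hook stand or keeper with more than 5 N (contact force between any of the fingers, the arm and hook_stand above 5 N).
It fails at once if the weight is pressed or dropped on the pad with more than 60 N (contact force between press_weight and pad above 60 N).
It fails at once if the weight is tipped by more than 0.5 rad (angle between press_weight's own z axis and vertical above 0.5 rad).
It fails at once if a bystander is moved by more than 20 mm (distance of any of blue_clamp, sherd_a, sherd_b, wax from where it was at the start of the episode above 0.02 m).
It also fails if it takes over 61 s, if anything falls off the work surface, if the arm or the gripper's body presses on something with over 40 N, if the wrist force passes 120 N, or if a joint passes its speed limit or range.

## Working session

There is one attempt and no reset: what is moved stays moved. The work goes in short steps, Python scripts to look and compute and a shell command to move; the robot and the scene stay as the last step left them, time stands still between calls to the robot, and variables do not carry over. Pictures are saved under pics/ and viewed, at most 10 in all, crops included, and the job is handed in when it is done.

```bash
mkdir -p pics
python3 - <<'E'
from bench import manip
import cv2,numpy as np
o=manip.get_obs();print(o,manip.tip_extent)
for n in("scene","side"):
    p,d=manip.read_camera(n);cv2.imwrite(f"pics/{n}0.png",p[:,:,::-1]);np.savez(f"{n}0.npz",p=p,d=d)
    c=manip.camera_params(n);print(n,c)
E
```

```text
{'t': 0.0, 'qpos': array([ 1.01069390e+00,  3.81215086e-01,  1.29826222e+00,  7.48679926e-06,
        1.46359711e+00, -2.15307599e-01]), 'qd': array([ 0.00063211, -0.00159621,  0.00034805, -0.00020178, -0.00041675,
       -0.0014889 ]), 'tau': array([-7.53441827e-05, -4.48471642e+01, -2.31276405e+01, -1.96437172e-04,
        4.81726442e-03, -7.45991343e-06]), 'tcp_pos': array([185.75907669, 517.39321255, 244.70102013]), 'orientation': array([[-9.41144420e-01,  3.38003773e-01, -7.93527709e-04],
       [ 3.38004549e-01,  9.41143644e-01, -1.25139700e-03],
       [ 3.23846654e-04, -1.44596127e-03, -9.99998902e-01]]), 'contact_force': array([0.23876188, 0.61894844, 0.59124144]), 'torque': array([0.01221087, 0.0051744 , 0.02659213]), 'finger_force': 0.0, 'grip_width': 85.18171793261381} 14.0
scene {'K': array([[354.02203586,   0.        , 257.97312738],
       [  0.        , 354.02203586, 194.30798123],
       [  0.        ,   0.        ,   1.        ]]), 'world_from_camera': array([[ 8.76323711e-01, -2.22064235e-01,  4.27485940e-01,
         1.50891273e+02],
       [-4.81642940e-01, -4.20047476e-01,  7.69142507e-01,
        -4.83152606e+02],
       [ 8.76534730e-03, -8.79913401e-01, -4.75053234e-01,
         5.47145422e+02],
       [ 0.00000000e+00,  0.00000000e+00,  0.00000000e+00,
         1.00000000e+00]])}
side {'K': array([[458.2886579 ,   0.        , 262.56909895],
       [  0.        , 458.2886579 , 193.76700734],
       [  0.        ,   0.        ,   1.        ]]), 'world_from_camera': array([[-8.77626949e-01, -2.14073538e-01,  4.28886301e-01,
        -4.66831456e+01],
       [-4.79341564e-01,  3.94955242e-01, -7.83735939e-01,
         1.24040808e+03],
       [-1.61376735e-03, -8.93410811e-01, -4.49237709e-01,
         7.20999151e+02],
       [ 0.00000000e+00,  0.00000000e+00,  0.00000000e+00,
         1.00000000e+00]])}
```

View pics/scene0.png

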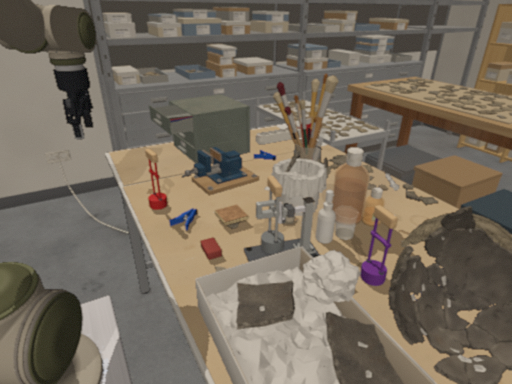

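View pics/side0.png

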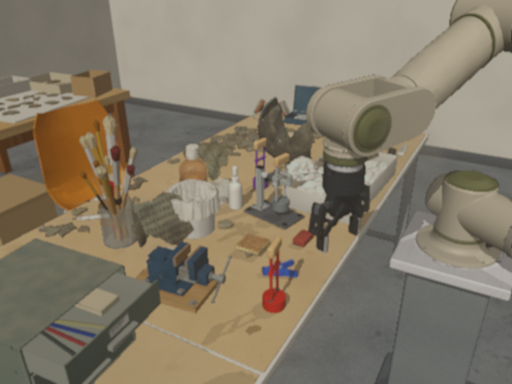

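Candidates in the scene view are red at (157,180), purple at (378,245) and grey at (273,215). The grey one hangs on the stand by the post, so it fits. The pad is at about (232,217). I'll confirm both in an enlarged crop.

Run:
```python
import cv2,numpy as np
a=cv2.imread("pics/scene0.png")[165:275,200:335]; b=cv2.imread("pics/side0.png")[140:275,225:325]
a=cv2.resize(a,None,fx=5.9,fy=5.45,interpolation=cv2.INTER_CUBIC)
a=cv2.resize(cv2.imread("pics/scene0.png")[168:268,203:335],None,fx=6,fy=6,interpolation=cv2.INTER_CUBIC)
cv2.imwrite("pics/ca.png",a)
b=cv2.resize(cv2.imread("pics/side0.png")[145:265,220:330],None,fx=5,fy=5,interpolation=cv2.INTER_CUBIC)
cv2.imwrite("pics/cb.png",b)
```

```text
(no output)
```

View pics/ca.png

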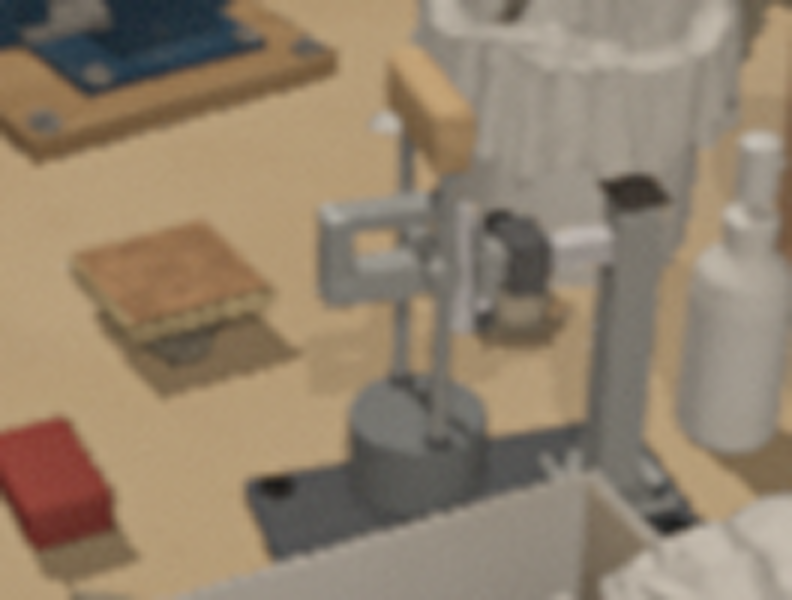

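View pics/cb.png

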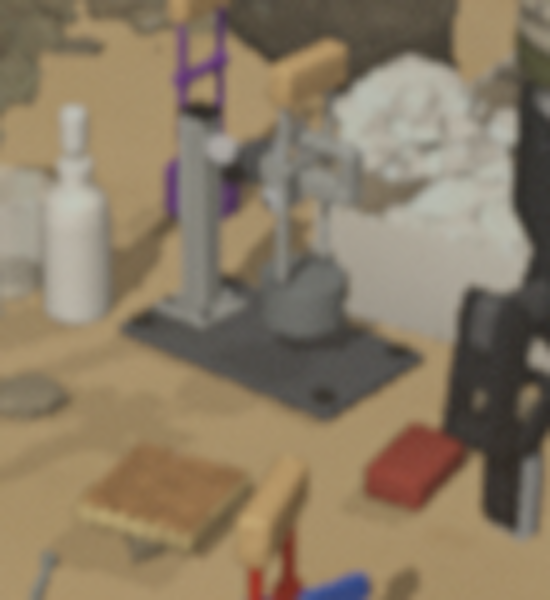

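The grey weight hangs on the stand, and its grip is at crop-a (430,105), crop-b (308,75). The pad's corners are at a(72,262),(205,222),(273,292),(135,330). The plate's corners are at b(120,328),(325,418),(422,357), and a(248,482) is the front +y one. The post top is at a(635,190), b(202,112).

```bash
cat > h.py <<'E'
import numpy as np,cv2
from bench import manip
def ray(n,u,v,z):
    c=manip.camera_params(n);T=c["world_from_camera"];r=T[:3,:3]@np.linalg.inv(c["K"])@[u,v,1]
    return T[:3,3]+r*(z-T[2,3])/r[2]
A=lambda p,z:ray("scene",203+p[0]/6-.42,168+p[1]/6-.42,z)
B=lambda p,z:ray("side",220+p[0]/5-.4,145+p[1]/5-.4,z)
def cloud(n,d,T=None):
    c=manip.camera_params(n);T=c["world_from_camera"] if T is None else T
    v,u=np.mgrid[:384,:512];P=np.stack([u,v,np.ones_like(u)],-1)@np.linalg.inv(c["K"]).T*d[...,None]
    return P@T[:3,:3].T+T[:3,3]
E
python3 - <<'E'
from h import *
np.set_printoptions(precision=1,suppress=True)
pa=np.array([A(p,27) for p in[(72,262),(205,222),(273,292),(135,330)]]);pb=np.array([B(p,27) for p in[(80,510),(140,443),(250,490),(190,540)]])
print("pad",pa,pa.mean(0),pb,pb.mean(0))
print("plate B",*[B(p,10) for p in[(120,328),(325,418),(422,357)]],"A",A((248,482),10))
print("post",A((635,190),153),B((202,112),153))
for n,(u0,u1,v0,v1) in dict(scene=(266,284,174,200),side=(272,291,151,168)).items():
    f=np.load(n+"0.npz");P=cloud(n,f["d"])[v0:v1,u0:u1];c=f["p"][v0:v1,u0:u1].astype(int)
    m=(c[...,0]-c[...,2]>45)&(P[...,2]>180)&(P[...,2]<225);Q=P[m]
    t=Q[Q[:,2]>np.percentile(Q[:,2],60)]
    (cx,cy),(w,h),a=cv2.minAreaRect(t[:,:2].astype(np.float32))
    print(n,m.sum(),Q.mean(0),Q[:,2].min(),Q[:,2].max(),"top",t.mean(0),cx,cy,w,h,a)
E
```

```text
pad [[461.5 327.9  27. ]
 [533.4 332.5  27. ]
 [533.  259.6  27. ]
 [463.6 260.1  27. ]] [497.9 295.   27. ] [[526.3 348.   27. ]
 [532.6 272.   27. ]
 [453.8 285.7  27. ]
 [459.  344.7  27. ]] [492.9 312.6  27. ]
plate B [629.3 132.7  10. ] [463.6 170.5  10. ] [442.7  74.6  10. ] A [467.8 156.4  10. ]
post [596.3  80.1 153. ] [591.8  90.1 153. ]
scene 201 [508.7  90.6 203.7] 187.3362091176263 211.80300225035677 top [512.1  97.6 210.2] 513.0789794921875 99.29457092285156 56.33864974975586 14.067928314208984 80.55116271972656
side 139 [510.4 108.7 201.7] 186.26934175833298 213.43989362915238 top [511.2 105.7 209.5] 512.4360961914062 105.05059051513672 59.500946044921875 14.656012535095215 77.32026672363281
```

```bash
cat >> h.py <<'E'
def move(target,yaw_y=None):
    o=manip.get_obs();R=o["orientation"]
    print("shift m",np.round(R.T@(np.array(target)-o["tcp_pos"])/1000,4))
    if yaw_y is not None:
        a=np.degrees(np.arctan2(R[1,1],R[0,1]));d=(a-yaw_y+180)%360-180
        print("yaw y",a,"turn",round(d/180,4))
E
python3 - <<'E'
from h import *
print(manip.camera_params("wrist"))
move([500,110,350],-12)
E
```

```text
{'K': array([[310.52364995,   0.        , 257.64513765],
       [  0.        , 310.52364995, 189.81774306],
       [  0.        ,   0.        ,   1.        ]]), 'hand_eye': array([[ 2.61642807e-04, -9.52229310e-01, -3.05383812e-01,
         7.73933909e+01],
       [ 9.99999586e-01,  5.15163322e-04, -7.49584316e-04,
        -1.03269634e+00],
       [ 8.71098695e-04, -3.05383489e-01,  9.52229051e-01,
        -1.28588694e+02],
       [ 0.00000000e+00,  0.00000000e+00,  0.00000000e+00,
         1.00000000e+00]])}
shift m [-0.4334 -0.2774 -0.105 ]
yaw y 70.24812435107677 turn 0.4569
```

```bash
python3 -m handwheel '[[[0,0,-0.04],0.03],[[0,0,-0.08],0.07],[[-0.03,-0.02,-0.105],0.11],[[-0.06,-0.04,-0.105],0.15],[[-0.09,-0.06,-0.105],0.19],[[-0.12,-0.08,-0.105],0.23],[[-0.155,-0.1,-0.105],0.265],[[-0.19,-0.12,-0.105],0.3],[[-0.22,-0.14,-0.105],0.335],[[-0.25,-0.16,-0.105],0.37]]'
python3 - <<'E'
from h import *
move([500,110,350],-12)
E
```

```text
t: 0.93
tcp_pos: [367.8, 280.8, 350.1]
orientation: [[-0.058, 0.998, -0.001], [0.998, 0.058, -0.0], [-0.0, -0.001, -1.0]]
contact_force: [1.0, 0.4, 0.3]
grip_width: 85.5
finger_force: 0.0
shift m [-1.782e-01  1.221e-01  1.000e-04]
yaw y 3.3185483375117406 turn 0.0851
```

```bash
python3 -m handwheel '[[[-0.03,0.02,0],0.03],[[-0.06,0.04,0],0.06],[[-0.09,0.06,0],0.085],[[-0.12,0.08,0],0.085],[[-0.15,0.1,0],0.085],[[-0.178,0.122,0],0.085],[[-0.178,0.122,0],0.085],[[-0.178,0.122,0],0.085],[[-0.178,0.122,0],0.085]]'
python3 - <<'E'
from h import *
o=manip.get_obs();p,d=manip.read_camera("wrist")
T=np.eye(4);T[:3,:3]=o["orientation"];T[:3,3]=o["tcp_pos"];T=T@manip.camera_params("wrist")["hand_eye"]
np.savez("w0.npz",p=p,d=d,T=T);cv2.imwrite("pics/w0.png",cv2.resize(p[:,:,::-1],None,fx=1.5,fy=1.5,interpolation=cv2.INTER_CUBIC))
E
```

```text
t: 1.68
tcp_pos: [499.9, 112.9, 350.1]
orientation: [[0.202, 0.979, -0.001], [0.979, -0.202, 0.0], [0.0, -0.001, -1.0]]
contact_force: [-0.2, 0.8, 0.7]
grip_width: 85.2
finger_force: 0.0
```

View pics/w0.png

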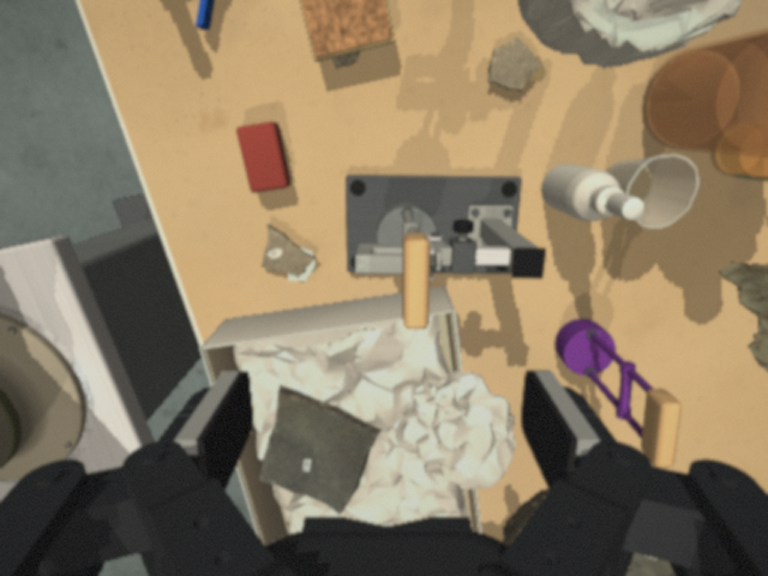

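The wrist view, aligned with the stand, shows the plate's far edge from (348,177) to (521,177). The grip runs from (404..427, 236) to (404..427, 327), the post top is at (528,262), the beak nose end is at x≈356, and the near edge of the pad runs from (316,58) to (393,42).

```bash
cat >> h.py <<'E'
def wray(f,u,v,z):
    T=f["T"];r=T[:3,:3]@np.linalg.inv(manip.camera_params("wrist")["K"])@[u,v,1]
    return T[:3,3]+r*(z-T[2,3])/r[2]
E
python3 - <<'E'
from h import *
np.set_printoptions(precision=1,suppress=True)
f=np.load("w0.npz");W=lambda u,v,z:wray(f,u/1.5-.17,v/1.5-.17,z)
g=np.array([W(*q,211) for q in[(404,236),(427,236),(427,327),(404,327)]]);print("grip",g.mean(0),g)
a,b,c,d=W(348,177,10),W(521,177,10),W(348,274,10),W(316,58,27)
e=W(393,42,27)
print("plate",a,b,c,np.linalg.norm(b-a),np.degrees(np.arctan2(*(b-a)[1::-1])),"pad",d,e,np.degrees(np.arctan2(*(e-d)[1::-1])))
x=(b-a)/np.linalg.norm(b-a);y=np.array([-x[1],x[0],0]);O=a+60*x-50*y;print("O",O,"post",W(528,262,153),"grip in stand",(g.mean(0)-O)@x,(g.mean(0)-O)@y)
P=cloud("wrist",f["d"],f["T"]);c=f["p"].astype(int)
m=(P[...,2]>200)&(P[...,2]<220);m[:, :255]=0;m[:,300:]=0;Q=P[m];print("depth grip",m.sum(),Q.mean(0),cv2.minAreaRect(Q[:,:2].astype(np.float32)))
move([g.mean(0)[0],g.mean(0)[1],193])
E
```

```text
grip [515.8 101.7 211. ] [[514.5 131.3 211. ]
 [527.7 128.6 211. ]
 [517.6  72.  211. ]
 [503.6  74.9 211. ]]
plate [470.7 157.8  10. ] [637.4 123.4  10. ] [448.2  60.9  10. ] 170.14867472905587 -11.647569280584044 pad [468.  264.4  27. ] [536.9 263.1  27. ] -1.0532426258239007
O [519.4  96.7  10. ] post [598.3  82.2 153. ] grip in stand -4.538931107832977 4.237683332936115
depth grip 1040 [516.1 101.9 210. ] ((515.96533203125, 100.23544311523438), (56.62648010253906, 15.920132637023926), 78.51467895507812)
shift m [-0.   0.   0.2]
```

```bash
python3 -m handwheel '[[[-0.004,0.009,0.02],0],[[-0.008,0.018,0.05],0],[[-0.008,0.018,0.08],0],[[-0.008,0.018,0.11],0],[[-0.008,0.018,0.135],0],[[-0.008,0.018,0.15],0],[[-0.008,0.018,0.157],0],[[-0.008,0.018,0.157],0],[[-0.008,0.018,0.157],0],[[-0.008,0.018,0.157],0]]' 1 80
python3 -m handwheel '[[[0,0,0],0],[[0,0,0],0],[[0,0,0],0],[[0,0,0],0],[[0,0,0],0],[[0,0,0],0],[[0,0,0],0],[[0,0,0],0],[[0,0,0],0],[[0,0,0],0]]' 0 80
```

```text
t: 2.57
tcp_pos: [516.6, 101.5, 194.7]
orientation: [[0.201, 0.98, 0.003], [0.98, -0.201, -0.0], [0.0, 0.003, -1.0]]
contact_force: [0.1, -0.7, -0.5]
grip_width: 85.2
finger_force: 0.0
t: 3.4
tcp_pos: [516.1, 101.2, 193.5]
orientation: [[0.202, 0.979, -0.0], [0.979, -0.202, 0.0], [-0.0, -0.0, -1.0]]
contact_force: [-2.9, -0.3, 4.9]
grip_width: 14.8
finger_force: 78.4
```

```bash
python3 -m handwheel '[[[0,0,-0.001],0],[[0,0,-0.002],0],[[0,0,-0.003],0],[[0,0,-0.003],0],[[0,0,-0.003],0],[[0,0,-0.003],0]]'
python3 -m handwheel '[[[0,0.001,0],0],[[0,0.002,0],0],[[0,0.003,0],0],[[0,0.004,0],0],[[0,0.005,0],0],[[0,0.005,0],0]]'
```

```text
t: 3.9
tcp_pos: [516.1, 101.2, 196.0]
orientation: [[0.202, 0.979, -0.001], [0.979, -0.202, -0.0], [-0.0, -0.001, -1.0]]
contact_force: [-0.3, 0.1, -5.2]
grip_width: 14.8
finger_force: 77.9
t: 4.4
tcp_pos: [520.8, 100.2, 196.2]
orientation: [[0.202, 0.979, -0.001], [0.979, -0.202, 0.0], [-0.0, -0.001, -1.0]]
contact_force: [-3.5, 0.9, -4.3]
grip_width: 15.0
finger_force: 78.3
```

```bash
for i in 1; do python3 -m handwheel '[[[0,0.001,0],0],[[0,0.002,0],0],[[0,0.002,0],0],[[0,0.002,0],0]]' | grep -E "tcp|cont"; done
python3 -m handwheel '[[[0,0.001,0],0],[[0,0.002,0],0],[[0,0.002,0],0],[[0,0.002,0],0]]' | grep -E "tcp|cont"
python3 -m handwheel '[[[0,0.001,0],0],[[0,0.001,0],0],[[0,0.001,0],0],[[0,0.001,0],0]]' | grep -E "tcp|cont"
python3 -m handwheel '[[[0,0.001,0],0],[[0,0.001,0],0],[[0,0.001,0],0],[[0,0.001,0],0]]' | grep -E "tcp|cont"
```

```text
tcp_pos: [522.9, 99.8, 196.3]
contact_force: [-4.5, 0.2, -3.5]
tcp_pos: [524.8, 99.4, 196.4]
contact_force: [-5.5, 0.1, -2.8]
tcp_pos: [525.7, 99.2, 196.4]
contact_force: [-5.0, 1.2, -1.1]
tcp_pos: [526.7, 99.0, 196.4]
contact_force: [-6.4, 0.6, -1.0]
```

```bash
python3 -m handwheel '[[[0,0.001,0],0],[[0,0.001,0],0],[[0,0.001,0],0],[[0,0.001,0],0]]' | grep -E "tcp|cont"
python3 -m handwheel '[[[0,0.0007,0],0],[[0,0.0007,0],0],[[0,0.0007,0],0],[[0,0.0007,0],0]]' | grep -E "tcp|cont"
python3 -m handwheel '[[[0,0.0005,0],0],[[0,0.0005,0],0],[[0,0.0005,0],0],[[0,0.0005,0],0]]' | grep -E "tcp|cont"
```

```text
tcp_pos: [527.6, 98.8, 196.4]
contact_force: [-5.2, 0.1, -1.4]
tcp_pos: [528.3, 98.7, 196.5]
contact_force: [-7.3, 1.3, -0.1]
tcp_pos: [528.7, 98.6, 196.5]
contact_force: [-7.0, 0.5, -0.4]
```

```bash
python3 -m handwheel '[[[0,0.0005,0],0],[[0,0.0005,0],0],[[0,0.0005,0],0],[[0,0.0005,0],0]]' | grep -E "tcp|cont"
python3 -m handwheel '[[[0,0.0005,0],0],[[0,0.0005,0],0],[[0,0.0005,0],0],[[0,0.0005,0],0]]' | grep -E "tcp|cont"
```

```text
tcp_pos: [528.9, 98.6, 196.5]
contact_force: [-8.9, 1.7, 0.3]
tcp_pos: [529.1, 98.5, 196.4]
contact_force: [-9.9, 2.0, 1.8]
```

```bash
python3 -m handwheel '[[[0,0.0005,0],0],[[0,0.0005,0],0],[[0,0.0005,0],0]]' | grep -E "tcp|cont"
python3 -m handwheel '[[[0,0,-0.001],0],[[0,0,-0.002],0],[[0,0,-0.003],0],[[0,0,-0.003],0]]' | grep -E "tcp|cont"
```

```text
tcp_pos: [529.2, 98.5, 196.5]
contact_force: [-11.4, 1.5, 2.1]
tcp_pos: [529.1, 98.5, 198.5]
contact_force: [-8.3, 1.7, -4.5]
```

```bash
python3 -m handwheel '[[[0,0,-0.001],0],[[0,0,-0.002],0],[[0,0,-0.002],0],[[0,0,-0.002],0]]' | grep -E "tcp|cont"
python3 -m handwheel '[[[0,0,-0.001],0],[[0,0,-0.002],0],[[0,0,-0.002],0],[[0,0,-0.002],0]]' | grep -E "tcp|cont"
```

```text
tcp_pos: [529.2, 98.5, 200.5]
contact_force: [-7.9, 1.8, -4.6]
tcp_pos: [529.6, 98.4, 202.7]
contact_force: [-7.4, 0.9, -4.7]
```

```bash
python3 -m handwheel '[[[0,0,-0.002],0],[[0,0,-0.004],0],[[0,0,-0.006],0],[[0,0,-0.008],0],[[0,0,-0.008],0],[[0,0,-0.008],0]]' | grep -E "tcp|cont"
python3 -m handwheel '[[[0,0,-0.002],0],[[0,0,-0.004],0],[[0,0,-0.006],0],[[0,0,-0.008],0],[[0,0,-0.01],0],[[0,0,-0.0115],0],[[0,0,-0.0115],0],[[0,0,-0.0115],0]]' | grep -E "tcp|cont"
```

```text
tcp_pos: [530.9, 98.2, 211.8]
contact_force: [-3.1, 1.4, -2.5]
tcp_pos: [530.9, 98.1, 223.0]
contact_force: [0.5, -0.2, -5.1]
```

```bash
python3 -m handwheel '[[[0,-0.003,0],0],[[0,-0.008,0],0],[[0,-0.013,0],0],[[0,-0.018,0],0],[[0,-0.018,0],0]]' | grep -E "tcp|cont"
python3 -m handwheel '[[[0,-0.01,0],0],[[0,-0.02,0],0],[[0,-0.03,0],0],[[0,-0.04,0],0],[[0,-0.05,0],0],[[0,-0.06,0],0],[[0,-0.07,0],0],[[0,-0.08,0],0],[[0,-0.09,0],0],[[0,-0.1,0],0]]' | grep -E "tcp|cont"
```

```text
tcp_pos: [511.8, 102.2, 222.9]
contact_force: [-0.3, -0.6, -5.8]
tcp_pos: [414.0, 122.3, 222.9]
contact_force: [0.4, -0.1, -5.5]
```

```bash
python3 -m handwheel '[[[0,0,-0.02],0],[[0,0,-0.045],0],[[0.015,0.002,-0.067],0],[[0.03,0.004,-0.067],0],[[0.045,0.006,-0.067],0],[[0.06,0.008,-0.067],0],[[0.075,0.01,-0.067],0],[[0.082,0.01,-0.067],0],[[0.082,0.01,-0.067],0],[[0.082,0.01,-0.067],0]]'
python3 - <<'E'
from h import *
o=manip.get_obs();p,d=manip.read_camera("wrist")
T=np.eye(4);T[:3,:3]=o["orientation"];T[:3,3]=o["tcp_pos"];T=T@manip.camera_params("wrist")["hand_eye"]
np.savez("w1.npz",p=p,d=d,T=T);cv2.imwrite("pics/w1.png",cv2.resize(p[:,:,::-1],None,fx=1.5,fy=1.5,interpolation=cv2.INTER_CUBIC))
print("red",ray("scene",157,200,16))
P=cloud("wrist",d,T);c=p.astype(int)
m=(abs(P[...,2]-27)<5)&(P[...,0]>440)&(P[...,0]<560)&(P[...,1]>240)&(P[...,1]<360)
Q=P[m];print(m.sum(),Q.mean(0),cv2.minAreaRect(Q[:,:2].astype(np.float32)))
E
```

```text
t: 11.9
tcp_pos: [440.9, 200.1, 289.6]
orientation: [[0.201, 0.979, -0.001], [0.979, -0.201, -0.001], [-0.001, -0.001, -1.0]]
contact_force: [-0.5, 0.8, -5.5]
grip_width: 14.8
finger_force: 79.3
red [338.82066799 488.78900943  16.        ]
4223 [500.9965831  301.95637534  26.59235467] ((501.185546875, 301.0767822265625), (73.82514953613281, 73.91532897949219), 0.8568149209022522)
```

View pics/w1.png

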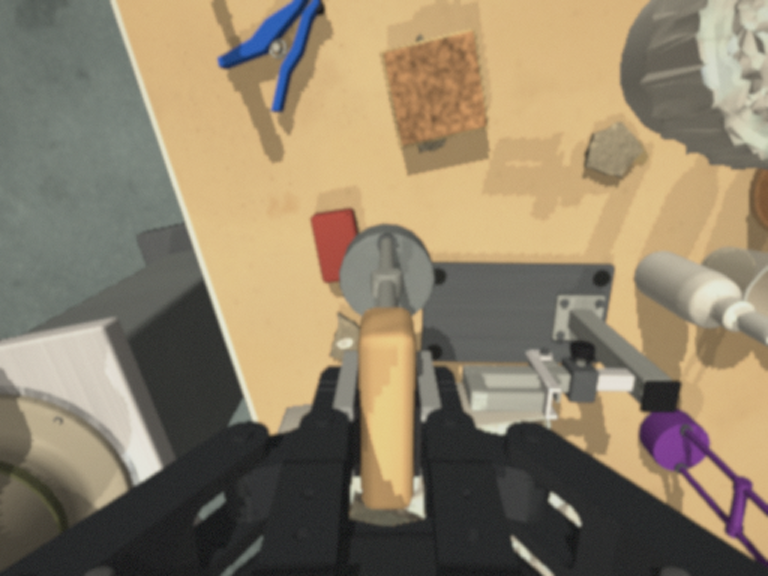

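Pad centre (501.2, 301.1), a clean 74×74 fit. The weight's disc hangs clear, with its top at about (386,271). The wax is at (335,245) and the clamp at (270,50), both undisturbed.

Run:
```python
from h import *
f=np.load("w1.npz");print(wray(f,386.5/1.5-.17,271/1.5-.17,162))
move([501.2,301.1,200])
```

```text
[441.94416072 202.95873148 162.        ]
shift m [0.1114 0.0386 0.0897]
```

```bash
python3 -m handwheel '[[[0.015,0.005,0],0],[[0.035,0.012,0],0],[[0.055,0.019,0],0],[[0.075,0.026,0],0],[[0.095,0.033,0.01],0],[[0.11,0.038,0.03],0],[[0.11,0.038,0.05],0],[[0.11,0.038,0.07],0],[[0.11,0.038,0.085],0],[[0.11,0.038,0.089],0]]'|grep -E "tcp|cont"
python3 -m handwheel '[[[0,0,0.002],0],[[0,0,0.004],0],[[0,0,0.006],0],[[0,0,0.008],0],[[0,0,0.009],0],[[0,0,0.009],0],[[0,0,0.009],0]]'|grep -E "tcp|cont"
python3 -m handwheel '[[[0,0,0.001],0],[[0,0,0.002],0],[[0,0,0.002],0],[[0,0,0.002],0]]'|grep -E "tcp|cont"
```

```text
tcp_pos: [499.9, 299.2, 198.2]
contact_force: [-1.0, 0.5, -5.4]
tcp_pos: [500.9, 300.4, 192.1]
contact_force: [0.3, -0.1, -4.7]
tcp_pos: [500.8, 300.4, 189.7]
contact_force: [-0.2, 0.3, -5.4]
```

```bash
for i in 1 ; do python3 -m handwheel '[[[0,0,0.001],0],[[0,0,0.002],0],[[0,0,0.002],0],[[0,0,0.002],0]]'|grep -E "tcp|cont"; done
python3 -m handwheel '[[[0,0,0.001],0],[[0,0,0.001],0],[[0,0,0.001],0]]'|grep -E "tcp|cont"
```

```text
tcp_pos: [500.8, 300.4, 187.7]
contact_force: [-0.1, 1.1, -5.1]
tcp_pos: [500.9, 300.4, 186.8]
contact_force: [-0.0, 0.7, -5.6]
```

```bash
python3 -m handwheel '[[[0,0,0.001],0],[[0,0,0.001],0],[[0,0,0.001],0]]'|grep -E "tcp|cont"
python3 -m handwheel '[[[0,0,0.0007],0],[[0,0,0.0007],0],[[0,0,0.0007],0]]'|grep -E "tcp|cont"
```

```text
tcp_pos: [501.0, 300.5, 186.8]
contact_force: [-2.4, -0.1, 5.0]
tcp_pos: [501.1, 300.6, 186.8]
contact_force: [-3.6, -1.2, 10.0]
```

```bash
python3 -m handwheel '[[[0,0,-0.001],0],[[0,0,-0.0015],0],[[0,0,-0.0015],0]]'|grep -E "tcp|cont"
python3 -m handwheel '[[[0,0,0],0],[[0,0,0],0],[[0,0,0],0],[[0,0,0],0],[[0,0,0],0],[[0,0,0],0],[[0,0,0],0],[[0,0,0],0]]' 0.6
```

```text
tcp_pos: [500.9, 300.5, 186.8]
contact_force: [-1.2, 0.8, 3.4]
t: 15.7
tcp_pos: [500.8, 300.4, 186.6]
orientation: [[0.202, 0.979, 0.0], [0.979, -0.202, -0.0], [-0.0, 0.0, -1.0]]
contact_force: [0.3, -0.6, 0.2]
grip_width: 51.1
finger_force: 0.0
```

```bash
python3 -m handwheel '[[[0,0,-0.01],0],[[0,0,-0.03],0],[[0,0,-0.06],0],[[0,0,-0.09],0],[[0,0,-0.12],0],[[0,0,-0.15],0],[[0,0,-0.15],0],[[0,0,-0.15],0],[[0,0,-0.15],0]]'|grep -E "tcp|cont"
python3 - <<'E'
from h import *
o=manip.get_obs();p,d=manip.read_camera("wrist")
T=np.eye(4);T[:3,:3]=o["orientation"];T[:3,3]=o["tcp_pos"];T=T@manip.camera_params("wrist")["hand_eye"]
cv2.imwrite("pics/w2.png",p[:,:,::-1])
P=cloud("wrist",d,T);near=np.hypot(P[...,0]-501,P[...,1]-301)<45
for lo,hi in((55,63),(200,210)):
    Q=P[near&(P[...,2]>lo)&(P[...,2]<hi)];print(len(Q),Q.mean(0),cv2.minAreaRect(Q[:,:2].astype(np.float32)))
E
```

```text
tcp_pos: [500.5, 300.3, 336.2]
contact_force: [0.1, -0.0, 0.4]
795 [502.18526895 303.21897692  58.84365366] ((501.1568298339844, 301.09222412109375), (50.65929412841797, 54.390777587890625), 78.13970184326172)
1084 [501.13540498 300.36528785 203.38719652] ((500.57501220703125, 299.05841064453125), (57.127864837646484, 15.344849586486816), 78.84239196777344)
```

View pics/w2.png

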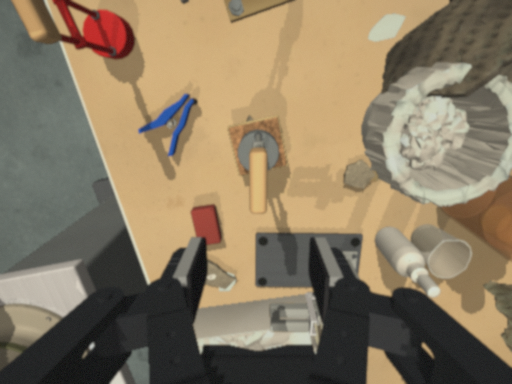

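The weight stands upright in the middle of the pad at (258,150), released and at rest. The bystanders look unmoved.

```bash
python3 -c "
from bench import manip
print(manip.hand_in())"
```

```text
the job is handed in; nothing more can be done
None
```

The press weight came off the hook with about 11 N at most at the wrist while pushing back, and now stands upright and released on the cork pad, within about 3 mm of its middle; the job is handed in, but no verdict was shown.

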